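Clamp a sample bottle in the cap-torque tester

ROBOT

A 6-joint arm with a two-finger parallel gripper is mounted at the origin on the work surface. World frame = base frame: x ahead of the robot, y to its left, z up, the work surface at z = 0. Lengths are in m, angles in rad, forces in N, time in s.
With the tool pointing down it reaches from about 0.35 to 0.775 m from the base axis. Payload 7.3 kg.
Tool frame: the origin (TCP) lies midway between the tips of the shut fingers; the grasp point (between the pads) lies env.grip_depth behind it (env.grip_depth is the distance from the TCP to the grasp point, in m); z points along the fingers, y is the line along which they close (so a half turn about z gives the same grasp; the last joint's range is limited). The gripper opens to 92 mm and grips with 3 to 60 N. Pads are 19 mm wide; open, the fingers measure 130 mm over their backs; the gripper's body (75 mm by 190 mm) begins 47 mm behind the grasp point.
Start: joints at [1.042, 0.342, 1.524, -0, 1.275, -0.146], TCP at [0.196, 0.487, 0.227] pointing down, gripper open.
Joint ranges: [-2.53, 2.53], [-0.77, 2.02], [0.04, 2.7], [-1, 4.14], [0.28, 2.66], [-3.11, 3.11]. Speed limits (rad/s): [2.57, 2.57, 3.14, 3.14, 3.14, 3.14].

INTERFACE

Orientations are given as a unit quaternion [w, x, y, z].
In Python, from bench import readout, imaging, env gives the robot as it stands.
- The arm moves only by the tool servo_tool, never from a script. Its argument "steps" is one flat list of numbers, 4 for each row, row after row: the shift along the tool's x, y, z in shares of 0.6 m (1.0 is 0.6 m), then the turn about the tool's z in normalised numbers (1 is 2 pi rad). In form: [x, y, z, roll, x, y, z, roll, ...]. A call has exactly 8 rows; each row is the pose to reach, as a shift and turn from the pose commanded when the call began, along the tool's axes at that moment; what a row does not reach only later rows make up. A row lasts 1/8 s, in which the tool goes at most 62.5 mm and 10.7 degrees, less where a joint would pass 70% of its speed; a pose out of reach is approached as far as the arm can. A shift or turn number past 1, either way, is cut back to 1. A call with a gripper value outside its range is refused whole. "fingers" is the closure, from 0 (fully open) to 1 (shut), set as the call begins (left out, the last holds). The fingers move at their own pace and stop on an object; the grip force is fixed at half the most. Time passes only in rows, so rows that repeat a pose let the fingers close, or fill a call up. It gives the time, the measured TCP pose, the force, the opening and the grip force at its end, in the units of the state.
- readout.get_state(): the state, without advancing time (a new reading comes with each control period).
- imaging.camera(name): name is "scene" or "top"; returns the picture (400x640x3 uint8, red, green, blue); there is no depth.
- imaging.camera_params(name): a dict with "fx", "fy", "cx", "cy" (pixels), "R" (3x3) and "t" (3): a world point X has camera coordinates R X + t. Camera axes: x right, y down, z forward; pixel columns grow to the right and rows downward; lengths in m; the calibration is good to about 2 mm. A picture is of the moment at which its call begins. camera_params takes no time and is no camera call.
- env.hand_in(): hands the job in; it is judged then, once.
The state is a dict: "clock": time; "qpos": joint angles; "qvel": joint speeds; "effort": joint torques, N m; "position": TCP position; "eef_rot": TCP orientation; "contact_force": force on the tool from outside, world axes, zero at the start; "moment": the same for the moment, N m; "finger_gap": finger opening in m; "grasp_force": force on a finger pad.
Only numpy, scipy, OpenCV 4.12 (cv2) and the standard library are available. Lean on these libraries where they do the work, as an engineer would, in place of code of your own. Each camera call takes 0.05 s, during which the arm holds its last target. There are 200 camera calls.

TASK

Stand the glass sample bottle upright on the cap-torque tester's platform, midway between the two pegs and the sliding jaw, and let go of it. Then wind the jaw in with the spoked capstan, pushing one spoke after another clockwise, until the bottle is clamped firmly against the pegs with about 16 N; the glass must not be over-squeezed, so feel for the moment it seats, push the spokes gently (never above 25 N), move the jaw only by the capstan, and leave the other things on the counter alone.

Things in the scene. Friction and masses are not known exactly. Their poses are not given: they have to be found in the camera images.
- bottle: Stubby glass bottle, 200 to 340 g, 165 mm tall: round body 54 mm in diameter up to 88 mm, shoulder to 116 mm, then a straight neck 28 mm in diameter (its crown cap is 31 mm wide, 160 to 166 mm up). Origin at the centre of its underside, z up along the bottle. It starts standing on the counter beside the tester.
- tester: The fixed grey bench tester, base 130 x 375 mm, 26 mm high. Origin on the counter under its middle; its y axis runs from the two pegs (-y end) past platform and jaw to the capstan (+y end), z up. A drive housing 100 x 120 mm, 62 mm high, stands under the capstan, centred at y = +120 mm.
- platform (a point): The spot on the tester's steel platform, 30 mm above the counter, where the bottle is to be stood: tester x = 0, y = -97 mm; axes as the tester's. A bottle here clears the pegs by 11 to 26 mm, and the jaw.
- jaw: Sliding jaw, a flat-faced block 60 mm wide (tester x), 40 mm tall. Origin at the centre of its face, 52 mm above the counter; the face looks to tester -y. It slides to -y, towards the pegs, 18 mm per radian of clockwise capstan turn; at the start its face is at tester y -30 to -45 mm. It is sprung on its drive: once the bottle seats, each mm of drive adds 14 N.
- capstan: Capstan with an upright axis on the drive housing: steel hub 92 mm in diameter, 38 mm high, four level round spokes 12 mm thick along its own +x, -x, +y, -y, each with a black 20 mm ball centred 112 mm from the axis; bare spoke from 46 to 102 mm. Origin on the axis at the spokes' mid height, 89 mm above the counter; 21 mm are free between spokes and housing.
- gauge_block: Blue plastic gauge block 45 x 30 x 20 mm lying on the counter, a bystander. Origin under its centre.
- caliper: Chrome caliper, 200 mm long along its own y, 13 mm thick, lying beyond the tester, a bystander. Origin under the middle of its beam.
- cap_wrench: White nylon cap wrench, an octagonal ring 58 mm across with a 110 mm handle towards its -x, 12 mm thick, lying on the counter, a bystander. Origin under the ring's centre.
- peg_zone (a point): Middle of the zone of the two pegs, on the base (26 mm up). They are upright steel posts 12 mm thick, tops 90 mm above the counter, 44 mm apart across tester x. Their row lies up to 7 mm to either side of this point along tester y, set differently each time and not measured. A bottle against both pegs has its axis 24.6 mm to +y of their row.
- drive (a point): Point on the capstan's axis at the top of the drive housing, 62 mm above the counter. Clockwise seen from above closes the jaw; from the start it takes 2 to 3.6 rad to seat the bottle. Steady turning friction is about 0.5 N m; a clamping force F adds 0.018 m x F (16 N adds 0.29 N m). Let go, the friction keeps a clamping force of up to about 27 N.
Mind the look-alikes: they are no part of the job. There is more than one size of the bottle; the one meant has the size given above.

How it is judged:
On the way, in this order (a step that is already met when the one before it is completed fails the run):
1. the bottle stands upright on the platform between pegs and jaw, let go (horizontal distance between bottle and platform below 0.03 m and z of bottle in the frame of platform between -0.005 and 0.005 m and angle between bottle's own z axis and vertical below 0.06 rad and contact force between the fingers and bottle below 0.1 N), for 0.2 s.
2. the jaw clamps the bottle (contact force between jaw and bottle above 8 N), for 0.2 s.
At the end, for the whole second after the job is handed in: The bottle stands upright (within 4 degrees) on the platform, centred across the pegs within 12 mm, at rest, pressed against the pegs by the jaw with 8 to 26 N, and the robot has let go of everything (contact force between jaw and bottle between 8 and 26 N and x of bottle in the frame of platform between -0.012 and 0.012 m and horizontal distance between bottle and platform below 0.035 m and z of bottle in the frame of platform between -0.006 and 0.006 m and angle between bottle's own z axis and vertical below 0.07 rad and linear speed of bottle below 0.01 m/s); the robot touches nothing.
It fails at once if the jaw squeezes the bottle with more than 30 N (contact force between jaw and bottle above 30 N).
It fails at once if the robot pushes the capstan with more than 25 N (contact force between any of the fingers, the arm and capstan above 25 N).
It fails at once if the robot pushes the jaw directly (contact force between any of the fingers, the arm and jaw above 3 N).
It fails at once if the bottle is tipped over (angle between bottle's own z axis and vertical above 0.5 rad).
It fails at once if a bystander is moved more than 2 cm (distance of any of gauge_block, caliper, cap_wrench from where it was at the start of the episode above 0.02 m).
It also fails if it takes over 72 s, if anything falls off the work surface, if the arm or the gripper's body presses on something with over 40 N, if the wrist force passes 120 N, or if a joint passes its speed limit or range.

## Working session

There is one attempt and no reset: what is moved stays moved. The work goes in short steps, Python scripts to look and compute and a tool call to move; the robot and the scene stay as the last step left them, time stands still between calls to the robot, and variables do not carry over. Pictures are saved under pics/ and viewed, at most 10 in all, crops included, and the job is handed in when it is done.

Besides the shell and the picture viewer there is one more tool, called after ">>>" as name(argument=value, ...) on one line, values as JSON. servo_tool: Moves the arm, as the interface text tells. Its arguments: {"type":"object","properties":{"steps":{"type":"array","items":{"type":"number"}},"fingers":{"type":"number"}},"required":["steps"]}

```bash
mkdir -p pics; ls; python3 - <<'E'
from bench import readout, imaging, env
import cv2
print(env.grip_depth); s=readout.get_state(); print(s)
for n in ("scene","top"):
    im=imaging.camera(n); cv2.imwrite(f"pics/{n}0.png",im[:,:,::-1]); p=imaging.camera_params(n); print(n,p)
E
```

```text
pics
0.0188
{'clock': 0.0, 'qpos': array([ 1.04201347e+00,  3.42720830e-01,  1.52502760e+00, -2.28345278e-05,
        1.27540081e+00, -1.46007113e-01]), 'qvel': array([ 0.00074104, -0.00141382, -0.0017132 , -0.00031263, -0.00173231,
       -0.00011075]), 'effort': array([ 1.44609068e-03, -4.31259263e+01, -2.44228631e+01,  7.17548607e-02,
        5.58933802e-02, -1.31772795e-04]), 'position': array([0.19586392, 0.48664933, 0.22604226]), 'eef_rot': array([-2.47333554e-04,  1.90218279e-01,  9.81741514e-01, -7.38026897e-04]), 'contact_force': array([0.01313987, 0.06628934, 0.50451222]), 'moment': array([ 0.02623289,  0.03092937, -0.00298919]), 'grasp_force': 0.0, 'finger_gap': 0.0917042464822223}
scene {'fx': 386.2012896787715, 'fy': 386.2012896787715, 'cx': 314.39484846879475, 'cy': 203.16740107079613, 'R': array([[ 0.89490465,  0.44615349,  0.00962931],
       [ 0.24976318, -0.48286557, -0.83932067],
       [-0.36981619,  0.75351702, -0.54355136]]), 't': array([-0.52751689, -0.0501608 ,  1.36583586])}
top {'fx': 428.2529296274876, 'fy': 428.2529296274876, 'cx': 322.1153559516507, 'cy': 201.8576562427266, 'R': array([[ 0.02810593, -0.99937599,  0.02139343],
       [-0.98190126, -0.03161191, -0.18673672],
       [ 0.18729649, -0.01575783, -0.98217703]]), 't': array([-0.01776707,  0.56769211,  1.28058732])}
```

View pics/scene0.png

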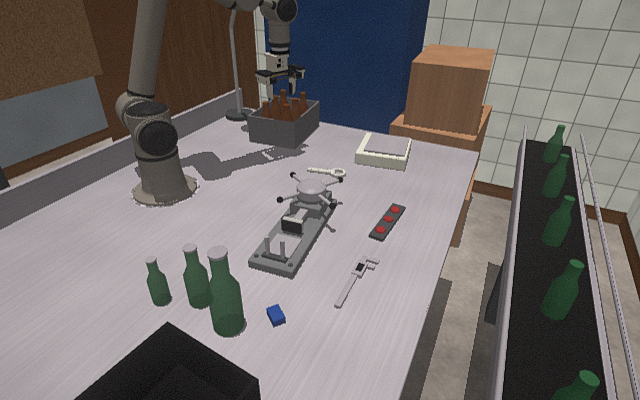

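View pics/top0.png

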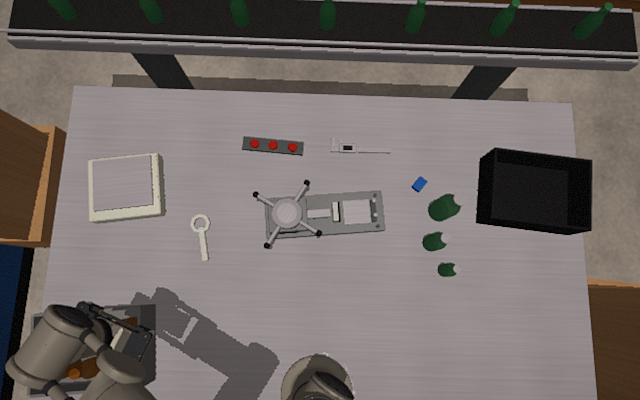

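Three green bottles stand on the counter, at scene pixels (158,282), (197,277) and (226,292), which are top pixels (447,269), (433,242) and (444,208). I'll enlarge them and measure their sizes.

```bash
cat > h.py <<'E'
import numpy as np, cv2
from bench import readout, imaging, env
P={n:imaging.camera_params(n) for n in ("scene","top")}
def cam(n): p=P[n]; return -p["R"].T@p["t"]
def ray(n,u,v):
    p=P[n]; return p["R"].T@np.array([(u-p["cx"])/p["fx"],(v-p["cy"])/p["fy"],1])
def plane(n,u,v,z):
    c=cam(n); d=ray(n,u,v); return c+d*(z-c[2])/d[2]
def proj(n,X):
    p=P[n]; q=p["R"]@np.asarray(X,float)+p["t"]; return np.array([p["fx"]*q[0]/q[2]+p["cx"],p["fy"]*q[1]/q[2]+p["cy"]])
def tri(a,b):
    A=[];y=[]
    for n,uv in (("scene",a),("top",b)):
        d=ray(n,*uv); d/=np.linalg.norm(d); M=np.eye(3)-np.outer(d,d); A.append(M); y.append(M@cam(n))
    return np.linalg.lstsq(np.vstack(A),np.hstack(y),rcond=None)[0]
E
python3 - <<'E'
from h import *
print(cam("scene"),cam("top"))
s=cv2.imread("pics/scene0.png"); t=cv2.imread("pics/top0.png")
a=cv2.resize(s[235:345,135:255],None,fx=4,fy=4,interpolation=cv2.INTER_CUBIC)
b=cv2.resize(t[170:285,400:480],(312,440),interpolation=cv2.INTER_CUBIC)
cv2.imwrite("pics/bott.png",np.hstack([a,b]))
c=cv2.resize(t[170:260,240:400],None,fx=5,fy=5,interpolation=cv2.INTER_CUBIC)
cv2.imwrite("pics/tester.png",c)
for n,im,roi in (("scene",s,(230,345,130,260)),("top",t,(170,285,400,480))):
    m=np.zeros(im.shape[:2],np.uint8); y0,y1,x0,x1=roi
    i=im.astype(int); g=(i[:,:,1]>i[:,:,2]+15)&(i[:,:,1]>i[:,:,0]+8); m[y0:y1,x0:x1]=g[y0:y1,x0:x1]*255
    for c in cv2.findContours(m,0,2)[0]:
        if cv2.contourArea(c)>60: print(n,cv2.boundingRect(c),cv2.contourArea(c), c[c[:,0,1].argmax(),0])
E
```

```text
[ 0.98971385 -0.818048    0.70538057] [0.31806745 0.02036912 1.36415251]
scene (147, 262, 23, 44) 580.5 [158 305]
scene (183, 251, 61, 86) 2918.5 [226 336]
top (438, 263, 18, 13) 148.5 [441 275]
top (423, 232, 23, 19) 257.5 [428 250]
top (429, 194, 31, 27) 516.0 [435 220]
```

View pics/bott.png

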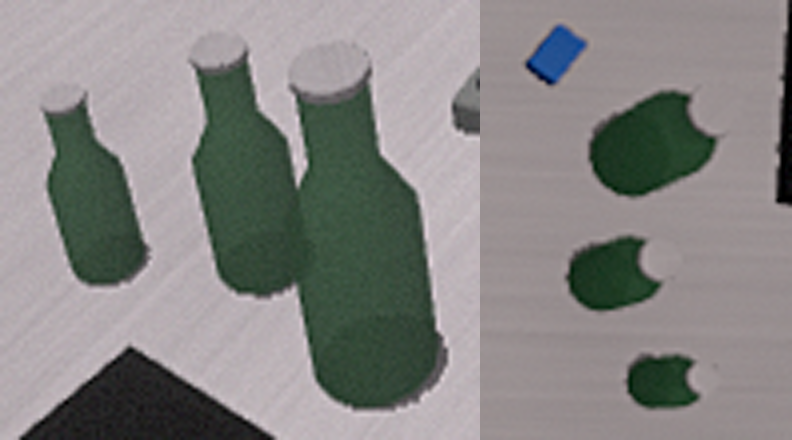

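View pics/tester.png

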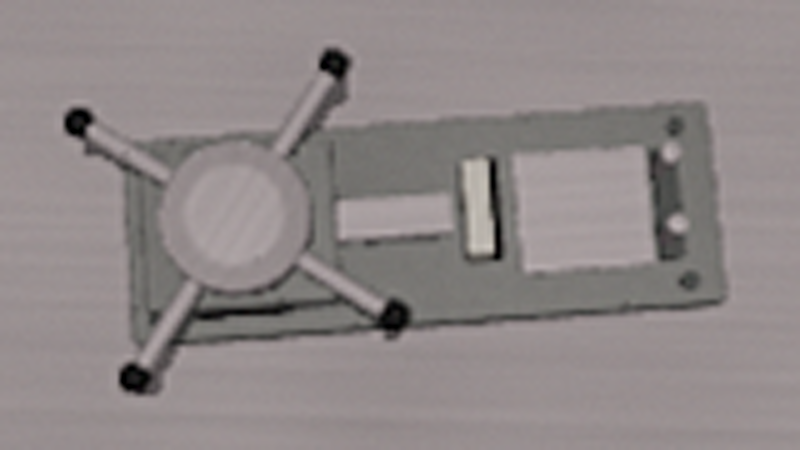

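```bash
python3 - <<'E'
from h import *
np.set_printoptions(precision=4,suppress=True)
for nm,a,b,base in (("S",(151,259.5),(458.2,268.8),None),("M",(189.5,247),(446.2,237.4),None),("L",(217.5,251),(459.5,199.3),None)):
    print(nm,tri(a,b))
t=cv2.imread("pics/top0.png")
big=cv2.resize(t,None,fx=5,fy=5,interpolation=cv2.INTER_CUBIC).max(2)
m=np.zeros_like(big); m[170*5:260*5,240*5:400*5]=(big[170*5:260*5,240*5:400*5]<45)*255
B=[]
for c in cv2.findContours(cv2.morphologyEx(m,cv2.MORPH_OPEN,np.ones((9,9))),0,2)[0]:
    x,y,w,h=cv2.boundingRect(c); u=(x+w/2-.5-2)/5; v=(y+h/2-.5-2)/5
    X=plane("top",u,v,.089); print(u,v,w,h,cv2.contourArea(c),X)
    if 16<w<50 and 16<h<50 and cv2.contourArea(c)>400: B.append(X)
B=np.array(B); c=B.mean(0); print("axis",c); 
for b in B: print(np.linalg.norm((b-c)[:2]),np.degrees(np.arctan2(*(b-c)[[1,0]])))
# base corners (z=.026), from crop
for p in ((708,100),(727,298),(125,140),(138,343)): print("corner",plane("top",240+p[0]/5-.4,170+p[1]/5-.4,.026))
for p in ((671,152),(677,224)): print("peg",plane("top",240+p[0]/5-.4,170+p[1]/5-.4,.09))
for p in ((497,158),(500,258)): print("jaw face top",plane("top",240+p[0]/5-.4,170+p[1]/5-.4,.072))
for p in ((490,158),(494,257)): print("jaw face top?",plane("top",240+p[0]/5-.4,170+p[1]/5-.4,.072))
E
```

```text
S [ 0.3728 -0.3935  0.1276]
M [ 0.4569 -0.3514  0.1643]
L [ 0.559  -0.3763  0.2105]
266.5 245.3 28 24 517.5 [0.4248 0.1611 0.089 ]
318.2 232.9 29 28 599.0 [0.4664 0.009  0.089 ]
255.0 194.0 23 25 423.0 [0.5789 0.204  0.089 ]
306.3 182.2 24 23 411.5 [0.6208 0.0499 0.089 ]
axis [0.5227 0.106  0.089 ]
0.1123703823831007 150.62544551098327
0.11221267727069494 -120.12590941058372
0.11296659440996049 60.17529873011503
0.11295689376841628 -29.760096676498478
corner [ 0.6194 -0.1895  0.026 ]
corner [ 0.4919 -0.2018  0.026 ]
corner [0.5811 0.182  0.026 ]
corner [0.4523 0.1671 0.026 ]
peg [ 0.5718 -0.157   0.09  ]
peg [ 0.5276 -0.1609  0.09  ]
jaw face top [ 0.5682 -0.0522  0.072 ]
jaw face top [ 0.5062 -0.0553  0.072 ]
jaw face top? [ 0.5681 -0.0479  0.072 ]
jaw face top? [ 0.5067 -0.0517  0.072 ]
```

The bottle meant is the middle one, M, at scene pixel (197,277) and top pixel (433,242). Its triangulated cap height is 164 mm, against 128 mm for S and 210 mm for L, and the crop confirms it is the mid-sized one. In the tester crop the four balls, the jaw and the pegs are clear. The pegs are at about (374,200) in the full image.

```bash
cat >> h.py <<'E'
from scipy.spatial.transform import Rotation as Ro
np.set_printoptions(precision=4,suppress=True)
def frame():
    s=readout.get_state(); q=s["eef_rot"]; return s,Ro.from_quat([q[1],q[2],q[3],q[0]])
def shift(*W):
    s,r=frame(); y=r.as_matrix()[:,1]
    print("t",s["clock"],"pos",s["position"],"psi",np.degrees(np.arctan2(y[1],y[0])),"j6",s["qpos"][5])
    for w in W: print(w,"->",r.inv().apply(np.array(w)-s["position"]))
E
python3 -c "
from h import *
shift((.36,.06,.25),(.457,-.351,.25))
print(plane('top',428,250,0), proj('scene',(.457,-.351,0)),proj('top',(.457,-.351,0)),proj('top',(.457,-.351,.166)))
"
```

```text
t 0.1 pos [0.1959 0.4867 0.2261] psi 68.06712314053254 j6 -0.14600813901120777
(0.36, 0.06, 0.25) -> [-0.3116 -0.3346 -0.0235]
(0.457, -0.351, 0.25) -> [-0.5551 -0.6796 -0.0231]
[ 0.4327 -0.3438  0.    ] [200.4226 299.8753] [430.0934 242.4625] [445.9172 236.9566]
```

The rows are not in the units I measure in: shifts go in shares of 0.6 m and turns go in shares of 2 pi rad. I convert before sending: -0.3346 m / 0.6 = -0.5577, -0.3116 m / 0.6 = -0.5193.

>>> servo_tool(steps=[-0.0667,-0.07,-0.04,0,-0.1383,-0.15,-0.04,0,-0.2083,-0.2233,-0.04,0,-0.2767,-0.2967,-0.04,0,-0.3467,-0.3717,-0.04,0,-0.415,-0.445,-0.04,0,-0.4833,-0.52,-0.04,0,-0.5193,-0.5577,-0.04,0], fingers=0)

```text
clock: 1.1
position: [0.3606, 0.0578, 0.2506]
eef_rot: [0.0, 0.192, 0.981, -0.0]
contact_force: [-0.0, -0.3, 0.9]
finger_gap: 0.0918
grasp_force: 0.0
```

Scaled: -0.345 m / 0.6 = -0.575, -0.302 m / 0.6 = -0.5033.

>>> servo_tool(steps=[-0.05,-0.0717,0,0,-0.1017,-0.1433,0,0,-0.1517,-0.215,0,0,-0.2033,-0.2867,0,0,-0.2533,-0.36,0,0,-0.305,-0.4317,0,0,-0.355,-0.5033,0,0,-0.4058,-0.575,0,0])

```text
clock: 2.1
position: [0.4572, -0.3523, 0.2502]
eef_rot: [-0.0, 0.19, 0.982, 0.0]
contact_force: [0.8, 0.1, -0.1]
finger_gap: 0.0914
grasp_force: 0.0
```

```bash
python3 -c "
from h import *
shift((.457,-.351,.123))
"
```

```text
t 2.1 pos [ 0.4572 -0.3523  0.2502] psi 68.0532635660768 j6 -1.9772912966313885
(0.457, -0.351, 0.123) -> [0.0006 0.0011 0.1272]
```

Scaled: 0.127 m / 0.6 = 0.2117, 0.12 m / 0.6 = 0.2.

>>> servo_tool(steps=[0,0.0017,0.05,0,0,0.0017,0.1,0,0,0.0017,0.1417,0,0,0.0017,0.175,0,0,0.0017,0.2,0,0,0.0017,0.2117,0,0,0.0017,0.2117,0,0,0.0017,0.2117,0])

```text
clock: 3.1
position: [0.4579, -0.3501, 0.1245]
eef_rot: [0.001, 0.19, 0.982, -0.0]
contact_force: [-0.7, -0.1, 1.3]
finger_gap: 0.0921
grasp_force: 0.0
```

>>> servo_tool(steps=[0,0,0,0,0,0,0,0,0,0,0,0,0,0,0,0,0,0,0,0,0,0,0,0,0,0,0,0,0,0,0,0], fingers=1)

```text
clock: 4.1
position: [0.4575, -0.3498, 0.1236]
eef_rot: [-0.0, 0.19, 0.982, 0.0]
contact_force: [-1.0, -0.7, -1.3]
finger_gap: 0.0271
grasp_force: 30.0
```

```bash
python3 -c "
from h import *
shift((.457,-.351,.123))
im=imaging.camera('scene'); im2=imaging.camera('top')
a=cv2.resize(im[180:360,110:290],(400,400))[:,:,::-1]; b=cv2.resize(im2[150:300,370:520],(400,400))[:,:,::-1]
cv2.imwrite('pics/grasp.png',np.hstack([a,b]))
"
```

```text
t 4.1 pos [ 0.4575 -0.3498  0.1236] psi 68.06375076800904 j6 -1.9738087172723933
(0.457, -0.351, 0.123) -> [ 0.     -0.0013  0.0006]
```

View pics/grasp.png

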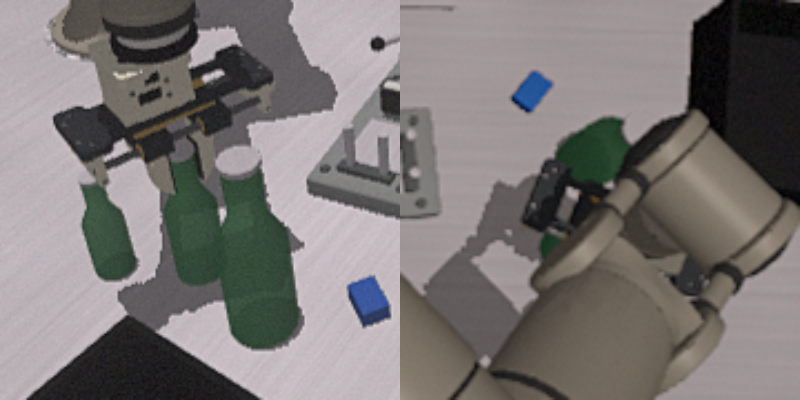

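The fingers hold M's neck at crop pixel (190,160), with a gap of 27 mm. Next I lift it and carry it over the pegs to the platform.

```bash
python3 -c "
from h import *
shift((.4575,-.35,.235),(.5455,-.110,.235))
"
```

```text
t 4.2 pos [ 0.4575 -0.3498  0.1236] psi 68.06847415652476 j6 -1.973882726851646
(0.4575, -0.35, 0.235) -> [-0.0001 -0.0002 -0.1114]
(0.5455, -0.11, 0.235) -> [ 0.0079  0.2553 -0.1114]
```

Scaled: -0.113 m / 0.6 = -0.1883, -0.1 m / 0.6 = -0.1667.

>>> servo_tool(steps=[0,0,-0.0083,0,0,0,-0.0333,0,0,0,-0.0667,0,0,0,-0.1,0,0,0,-0.1333,0,0,0,-0.1667,0,0,0,-0.1883,0,0,0,-0.1883,0])

```text
clock: 5.2
position: [0.4579, -0.3501, 0.238]
eef_rot: [0.001, 0.19, 0.982, -0.001]
contact_force: [-0.2, -0.0, -2.9]
finger_gap: 0.0273
grasp_force: 30.0
```

Scaled: 0.2555 m / 0.6 = 0.4258, 0.19 m / 0.6 = 0.3167.

>>> servo_tool(steps=[0.0017,0.0333,0,0,0.0033,0.1,0,0,0.005,0.1667,0,0,0.0083,0.2417,0,0,0.01,0.3167,0,0,0.0117,0.3833,0,0,0.0133,0.4167,0,0,0.0133,0.4258,0,0])

```text
clock: 6.2
position: [0.5455, -0.1084, 0.2362]
eef_rot: [-0.001, 0.189, 0.982, 0.0]
contact_force: [0.0, 0.1, -2.0]
finger_gap: 0.0269
grasp_force: 30.0
```

```bash
python3 -c "
from h import *
shift((.5455,-.110,.1536))
"
```

```text
t 6.2 pos [ 0.5455 -0.1084  0.2362] psi 68.17829655354127 j6 -1.523936397741579
(0.5455, -0.11, 0.1536) -> [-0.0007 -0.0014  0.0826]
```

Scaled: 0.08 m / 0.6 = 0.1333, -0.001 m / 0.6 = -0.0017.

>>> servo_tool(steps=[0,-0.0017,0.0167,0,0,-0.0017,0.0417,0,0,-0.0017,0.075,0,0,-0.0017,0.1,0,0,-0.0017,0.12,0,0,-0.0017,0.13,0,0,-0.0017,0.1333,0,0,-0.0017,0.1333,0])

```text
clock: 7.2
position: [0.5454, -0.1108, 0.157]
eef_rot: [0.0, 0.19, 0.982, -0.0]
contact_force: [0.6, -0.7, -1.5]
finger_gap: 0.0274
grasp_force: 30.0
```

Scaled: 0.0025 m / 0.6 = 0.0042, 0.002 m / 0.6 = 0.0033.

>>> servo_tool(steps=[0,0,0.0008,0,0,0,0.0017,0,0,0,0.0025,0,0,0,0.0033,0,0,0,0.0033,0,0,0,0.0042,0,0,0,0.0042,0,0,0,0.0042,0])

```text
clock: 8.2
position: [0.5452, -0.1107, 0.1542]
eef_rot: [-0.0, 0.19, 0.982, 0.0]
contact_force: [0.1, -0.4, -1.7]
finger_gap: 0.0276
grasp_force: 30.0
```

Scaled: 0.0012 m / 0.6 = 0.002, 0.0009 m / 0.6 = 0.0015.

>>> servo_tool(steps=[0,0,0.0005,0,0,0,0.001,0,0,0,0.0015,0,0,0,0.002,0,0,0,0.002,0,0,0,0.002,0,0,0,0.002,0,0,0,0.002,0])

```text
clock: 9.2
position: [0.5454, -0.1108, 0.1535]
eef_rot: [0.0, 0.19, 0.982, -0.0]
contact_force: [-2.0, -0.6, 5.4]
finger_gap: 0.0272
grasp_force: 30.0
```

Contact is felt. Now I open the fingers and rise.

>>> servo_tool(steps=[0,0,0,0,0,0,0,0,0,0,0,0,0,0,0,0,0,0,0,0,0,0,0,0,0,0,0,0,0,0,0,0], fingers=0)

```text
clock: 10.2
position: [0.5452, -0.1107, 0.153]
eef_rot: [0.0, 0.19, 0.982, 0.0]
contact_force: [0.4, 0.2, -0.2]
finger_gap: 0.0917
grasp_force: 0.0
```

Scaled: 0.11 m / 0.6 = 0.1833, -0.1 m / 0.6 = -0.1667.

>>> servo_tool(steps=[0,0,-0.0167,0,0,0,-0.05,0,0,0,-0.1,0,0,0,-0.15,0,0,0,-0.1583,0,-0.0667,0.05,-0.1583,0,-0.1333,0.1167,-0.1583,0,-0.1667,0.1833,-0.1583,0])

```text
clock: 11.2
position: [0.6803, -0.0458, 0.2464]
eef_rot: [-0.001, 0.191, 0.982, -0.0]
contact_force: [-0.2, 0.6, 0.4]
finger_gap: 0.0921
grasp_force: 0.0
```

```bash
python3 - <<'E'
from h import *
ax=np.array([.5227,.106]); th=np.radians(150.6)
ex=np.array([np.cos(th),np.sin(th)]); ey=np.array([np.sin(th),-np.cos(th)]) # clockwise tangential
p=ax+.078*ex-.042*ey
print("pre",p,"psi want 60.6")
shift((*p,.24),(*p,.070))
im=imaging.camera('scene'); im2=imaging.camera('top')
a=cv2.resize(im[140:310,190:360],(400,400))[:,:,::-1]; b=cv2.resize(im2[150:270,240:410],(400,282))[:,:,::-1]
b=np.vstack([b,np.zeros((118,400,3),np.uint8)])
cv2.imwrite('pics/placed.png',np.hstack([a,b]))
E
```

```text
pre [0.4341 0.1077] psi want 60.6
t 11.2 pos [ 0.6803 -0.0458  0.2464] psi 68.00724839164717 j6 -1.366457158841196
(np.float64(0.43412736508078936), np.float64(0.10769951271493305), 0.24) -> [0.2858 0.0501 0.0068]
(np.float64(0.43412736508078936), np.float64(0.10769951271493305), 0.07) -> [0.2855 0.0502 0.1768]
```

View pics/placed.png

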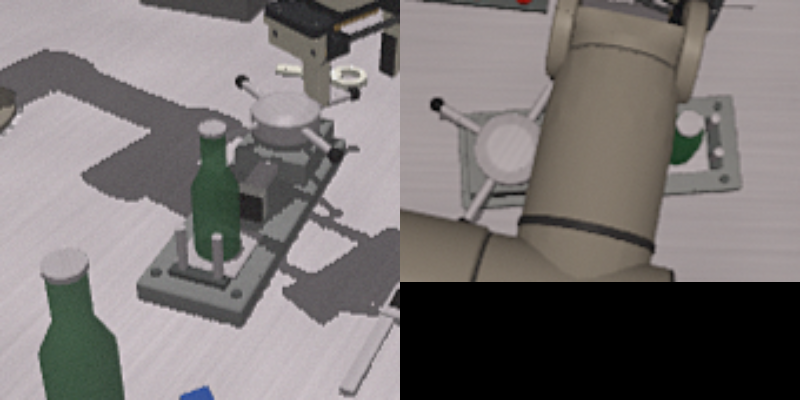

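The bottle stands upright on the platform between the pegs and jaw (left crop, 215,200). Next I close the fingers and go behind the spoke at 150°.

Scaled: 0.2858 m / 0.6 = 0.4763, 0.275 m / 0.6 = 0.4583, 7.4 degrees / 360 = 0.0206.

>>> servo_tool(steps=[0.05,0.01,0.005,0.0056,0.1167,0.0217,0.0083,0.0111,0.1917,0.0333,0.01,0.0167,0.2667,0.0467,0.01,0.0206,0.3417,0.06,0.01,0.0206,0.4083,0.0717,0.01,0.0206,0.4583,0.08,0.01,0.0206,0.4763,0.0833,0.01,0.0206], fingers=1)

```text
clock: 12.3
position: [0.4309, 0.1074, 0.2419]
eef_rot: [-0.0, 0.253, 0.968, -0.0]
contact_force: [-0.3, 0.3, 0.4]
finger_gap: 0.0159
grasp_force: 0.0
```

```bash
python3 - <<'E'
from h import *
shift((.4341,.1077,.070))
E
```

```text
t 12.3 pos [0.4309 0.1074 0.2419] psi 60.7164726626469 j6 -0.988333618517626
(0.4341, 0.1077, 0.07) -> [-0.0027  0.0019  0.1719]
```

Scaled: 0.17 m / 0.6 = 0.2833, 0.162 m / 0.6 = 0.27.

>>> servo_tool(steps=[-0.005,0.0033,0.05,0,-0.005,0.0033,0.1,0,-0.005,0.0033,0.15,0,-0.005,0.0033,0.2,0,-0.005,0.0033,0.2417,0,-0.005,0.0033,0.27,0,-0.005,0.0033,0.2833,0,-0.005,0.0033,0.2833,0])

```text
clock: 13.3
position: [0.4363, 0.107, 0.0717]
eef_rot: [-0.0, 0.253, 0.967, -0.0]
contact_force: [-0.3, -1.0, -0.2]
finger_gap: 0.0002
grasp_force: 0.0
```

```bash
python3 - <<'E'
from h import *
ax=np.array([.5227,.106])
s,r=frame(); print(r.inv().apply(np.array([*ax,.089])-s["position"]),s["contact_force"])
shift()
for st in (3,4):
  v=np.array([78,-27]); 
  for k in range(1,9):
    d=np.radians(st*k); R=np.array([[np.cos(d),-np.sin(d)],[np.sin(d),np.cos(d)]]); print(st*k,np.round(R@v-v,1))
E
```

```text
[-0.0758  0.0415 -0.0174] [-0.2545 -1.0435 -0.1835]
t 13.3 pos [0.4363 0.107  0.0717] psi 60.646882332205166 j6 -0.9887131276417425
3 [1.3 4.1]
6 [2.4 8.3]
9 [ 3.3 12.5]
12 [ 3.9 16.8]
15 [ 4.3 21.1]
18 [ 4.5 25.4]
21 [ 4.5 29.7]
24 [ 4.2 34.1]
4 [1.7 5.5]
8 [ 3.  11.1]
12 [ 3.9 16.8]
16 [ 4.4 22.5]
20 [ 4.5 28.3]
24 [ 4.2 34.1]
28 [ 3.5 39.8]
32 [ 2.5 45.4]
```

>>> servo_tool(steps=[0,0.0067,0,0,0,0.0133,0,0,0,0.0183,0,0,0,0.0217,0,0,0,0.025,0,0,0,0.0283,0,0,0,0.0317,0,0,0,0.035,0,0])

```text
clock: 14.3
position: [0.4459, 0.1248, 0.072]
eef_rot: [-0.001, 0.253, 0.967, -0.001]
contact_force: [-2.5, -7.2, 3.2]
finger_gap: 0.0003
grasp_force: 3.7
```

```bash
python3 - <<'E'
from h import *
ax=np.array([.5227,.106])
s,r=frame(); print(r.inv().apply(np.array([*ax,.089])-s["position"]),r.inv().apply(s["contact_force"]))
E
```

```text
[-0.0762  0.0212 -0.0171] [-1.3817 -7.532  -3.1844]
```

Scaled: 0.0328 m / 0.6 = 0.0547, 0.0287 m / 0.6 = 0.0478, 24 degrees / 360 = 0.0667.

>>> servo_tool(steps=[0.0017,0.0067,0,0.0083,0.0032,0.0135,0,0.0167,0.0042,0.0203,0,0.025,0.0048,0.0272,0,0.0333,0.0052,0.034,0,0.0417,0.0052,0.041,0,0.05,0.0047,0.0478,0,0.0583,0.004,0.0547,0,0.0667])

```text
clock: 15.3
position: [0.4596, 0.1543, 0.0719]
eef_rot: [-0.001, 0.45, 0.893, -0.001]
contact_force: [-3.7, -7.3, 2.6]
finger_gap: 0.0005
grasp_force: 3.4
```

```bash
cat > st.py <<'E'
from h import *
ax=np.array([.5227,.106])
s,r=frame(); print("axis in tool",r.inv().apply(np.array([*ax,.089])-s["position"]),"F tool",r.inv().apply(s["contact_force"]),"j6",s["qpos"][5]); shift()
E
python3 st.py
```

```text
axis in tool [-0.0764  0.0219 -0.0172] F tool [-3.6606 -7.3661 -2.6228] j6 -0.47011326637728146
t 15.3 pos [0.4596 0.1543 0.0719] psi 36.57153362327824 j6 -0.47011326637728146
```

Scaled: 0.0328 m / 0.6 = 0.0547, 0.001 m / 0.6 = 0.0017, 24 degrees / 360 = 0.0667.

>>> servo_tool(steps=[0.0017,0.0067,0,0.0083,0.0032,0.0135,0,0.0167,0.0042,0.0203,0,0.025,0.0048,0.0272,0,0.0333,0.0052,0.034,0,0.0417,0.0052,0.041,0,0.05,0.0047,0.0478,0,0.0583,0.004,0.0547,0,0.0667])

```text
clock: 16.3
position: [0.4837, 0.1761, 0.0717]
eef_rot: [-0.001, 0.625, 0.78, -0.002]
contact_force: [-5.6, -4.7, 3.8]
finger_gap: 0.0003
grasp_force: 3.2
```

```bash
python3 st.py
```

```text
axis in tool [-0.0769  0.0227 -0.0173] F tool [-3.3491 -6.5258 -3.7835] j6 -0.017955252604964382
t 16.3 pos [0.4837 0.1761 0.0717] psi 12.57429884888339 j6 -0.017955252604964382
```

Scaled: 0.0328 m / 0.6 = 0.0547, 0.001 m / 0.6 = 0.0017, 24 degrees / 360 = 0.0667.

>>> servo_tool(steps=[0.0017,0.0067,0,0.0083,0.0032,0.0135,0,0.0167,0.0042,0.0203,0,0.025,0.0048,0.0272,0,0.0333,0.0052,0.034,0,0.0417,0.0052,0.041,0,0.05,0.0047,0.0478,0,0.0583,0.004,0.0547,0,0.0667])

```text
clock: 17.3
position: [0.5149, 0.1863, 0.0717]
eef_rot: [-0.001, 0.774, 0.633, -0.002]
contact_force: [-7.1, -0.4, 3.7]
finger_gap: 0.0007
grasp_force: 3.1
```

```bash
python3 st.py
```

```text
axis in tool [-0.0772  0.0235 -0.0173] F tool [-1.8265 -6.9065 -3.7114] j6 0.4063469469514123
t 17.3 pos [0.5149 0.1863 0.0717] psi -11.427077343705728 j6 0.4063469469514123
```

Scaled: 0.0328 m / 0.6 = 0.0547, 0.0287 m / 0.6 = 0.0478, 24 degrees / 360 = 0.0667.

>>> servo_tool(steps=[0.0017,0.0067,0,0.0083,0.0032,0.0135,0,0.0167,0.0042,0.0203,0,0.025,0.0048,0.0272,0,0.0333,0.0052,0.034,0,0.0417,0.0052,0.041,0,0.05,0.0047,0.0478,0,0.0583,0.004,0.0547,0,0.0667])

```text
clock: 18.3
position: [0.5478, 0.1832, 0.0717]
eef_rot: [-0.001, 0.889, 0.458, -0.001]
contact_force: [-5.1, 2.8, 2.7]
finger_gap: 0.0001
grasp_force: 3.3
```

Scaled: 0.0328 m / 0.6 = 0.0547, 0.001 m / 0.6 = 0.0017, 24 degrees / 360 = 0.0667.

>>> servo_tool(steps=[0.0017,0.0067,0,0.0083,0.0032,0.0135,0,0.0167,0.0042,0.0203,0,0.025,0.0048,0.0272,0,0.0333,0.0052,0.034,0,0.0417,0.0052,0.041,0,0.05,0.0047,0.0478,0,0.0583,0.004,0.0547,0,0.0667])

```text
clock: 19.3
position: [0.577, 0.1671, 0.0718]
eef_rot: [-0.001, 0.965, 0.264, -0.0]
contact_force: [-1.6, 6.3, 0.5]
finger_gap: 0.0002
grasp_force: 3.2
```

```bash
python3 st.py; python3 - <<'E'
from h import *
im=imaging.camera('scene'); im2=imaging.camera('top')
a=cv2.resize(im[170:290,230:350],(400,400),interpolation=2)[:,:,::-1]; b=cv2.resize(im2[170:260,280:400],(400,300),interpolation=2)[:,:,::-1]
b=np.vstack([b,np.zeros((100,400,3),np.uint8)])
cv2.imwrite('pics/wind.png',np.hstack([a,b]))
E
```

```text
axis in tool [-0.0778  0.0249 -0.0173] F tool [ 1.8727 -6.2636 -0.439 ] j6 1.1883375225384347
t 19.3 pos [0.577  0.1671 0.0718] psi -59.41424563192058 j6 1.1883375225384347
```

View pics/wind.png

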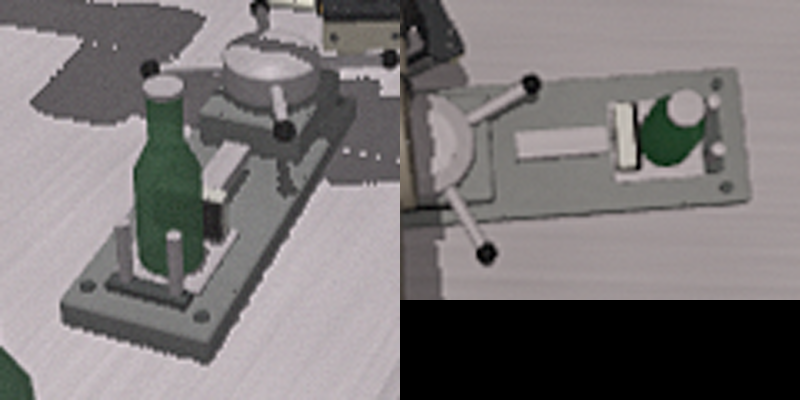

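```bash
python3 - <<'E'
from h import *
ax=np.array([.5227,.106]); yd=np.array([-.102,.9948]); xd=np.array([.9948,.102])
def T(u,v,z):
    p=plane("top",280+(u-400)*.3-.35,170+v*.3-.35,z)[:2]-ax; print(np.round([p@xd*1000,p@yd*1000+120],1))
T(685,108,.196); T(713,100,.09); T(717,148,.09); T(633,103,.072);T(637,170,.072)
im=imaging.camera("top")[170:260,280:400]
for u,v in ((531,84),(486,253)):
    p=plane("top",280+(u-400)*.3-.35,170+v*.3-.35,.089)[:2]-ax; print(np.linalg.norm(p),np.degrees(np.arctan2(p[1],p[0])))
E
```

```text
[  -1.5 -105.1]
[  23.2 -146. ]
[ -21.2 -145.3]
[ 28.9 -74.6]
[-33.6 -72.9]
0.11303593702047182 -57.99780912912875
0.1126586767629707 -147.6406340785691
```

The top view shows the jaw's dark pad next to the bottle (crop 637,140) and the pegs at (715,125). The capstan has turned 118°, and I expect seating after about 64° more.

Scaled: 0.0328 m / 0.6 = 0.0547, 0.0287 m / 0.6 = 0.0478, 24 degrees / 360 = 0.0667.

>>> servo_tool(steps=[0.0017,0.0067,0,0.0083,0.0032,0.0135,0,0.0167,0.0042,0.0203,0,0.025,0.0048,0.0272,0,0.0333,0.0052,0.034,0,0.0417,0.0052,0.041,0,0.05,0.0047,0.0478,0,0.0583,0.004,0.0547,0,0.0667])

```text
clock: 20.45
position: [0.5972, 0.1402, 0.072]
eef_rot: [-0.001, 0.998, 0.057, 0.001]
contact_force: [3.7, 6.6, -2.6]
finger_gap: 0.0004
grasp_force: 3.2
```

```bash
python3 st.py; python3 - <<'E'
from h import *
im2=imaging.camera('top')
cv2.imwrite('pics/wind2.png',cv2.resize(im2[170:260,280:400],(800,600),interpolation=2)[:,:,::-1])
E
```

```text
axis in tool [-0.0779  0.0253 -0.0173] F tool [ 4.4162 -6.1106  2.6205] j6 1.558678259986338
t 20.45 pos [0.5972 0.1402 0.072 ] psi -83.41403486599734 j6 1.558678259986338
```

View pics/wind2.png

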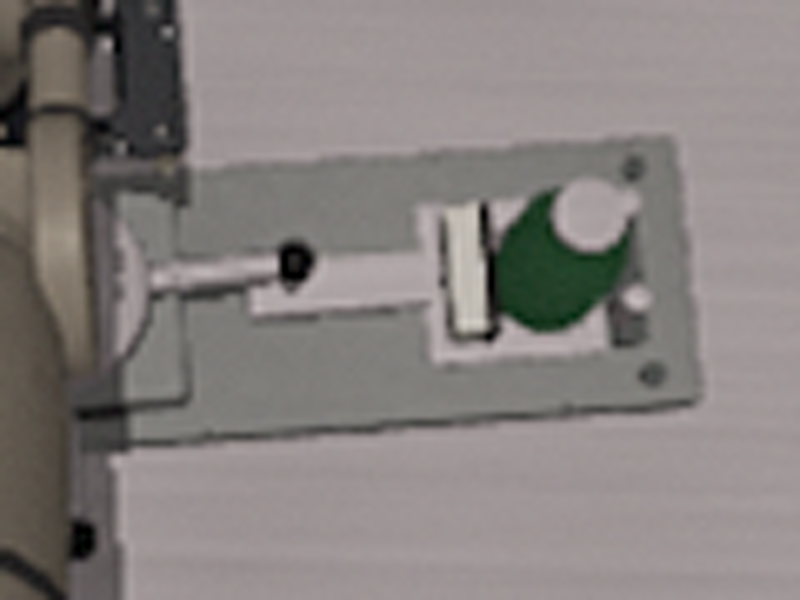

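Bottle is upright and sliding with the jaw: cap at crop (590,215), jaw face at (490,270). About 25–40° remain, so I slow down.

Scaled: 0.0168 m / 0.6 = 0.028, 0.0146 m / 0.6 = 0.0243, 10.5 degrees / 360 = 0.0292.

>>> servo_tool(steps=[0.001,0.0033,0,0.0042,0.002,0.0068,0,0.0083,0.0028,0.0103,0,0.0125,0.0037,0.0138,0,0.0167,0.0043,0.0173,0,0.0208,0.005,0.0208,0,0.025,0.0055,0.0243,0,0.0292,0.0058,0.028,0,0.0333])

```text
clock: 21.5
position: [0.6029, 0.1241, 0.072]
eef_rot: [-0.002, 0.999, -0.047, 0.001]
contact_force: [4.6, 8.8, -2.8]
finger_gap: 0.0006
grasp_force: 4.2
```

```bash
cat > st2.py <<'E'
from h import *
ax=np.array([.5227,.106]); yd=np.array([-.102,.9948]); xd=np.array([.9948,.102])
F=[];M=[]
for i in range(5):
    s,r=frame(); f=s["contact_force"]; F.append(r.inv().apply(f))
    d=s["position"][:2]+0-ax; M.append((s["moment"][2],d[0]*f[1]-d[1]*f[0])); im=imaging.camera("top")
F=np.array(F); print("F",F.mean(0),"sd",F.std(0)); print("mom z, torque about axis",np.mean(M,0))
print("axis in tool",r.inv().apply(np.array([*ax,.089])-s["position"]))
# cap centre: bright blob adjoining green body
big=cv2.resize(im[170:260,300:400],None,fx=6,fy=6,interpolation=cv2.INTER_CUBIC).astype(int)
g=((big[:,:,1]>big[:,:,0]+15)&(big[:,:,1]>big[:,:,2]+8)).astype(np.uint8)
c=max(cv2.findContours(g,0,2)[0],key=cv2.contourArea); x,y,w,h=cv2.boundingRect(c)
h_=cv2.convexHull(c,returnPoints=False); print("green left px",300+x/6,"right",300+(x+w)/6,"top",170+y/6,"bot",170+(y+h)/6)
p=plane("top",300+x/6,170+(y+h*.7)/6,.07)[:2]-ax; print("body left edge tester",p@xd,p@yd+.12)
shift()
E
python3 st2.py
```

```text
F [ 3.2989 -7.7311  2.4261] sd [0.3787 0.8008 0.3839]
mom z, torque about axis [0.1026 0.5208]
axis in tool [-0.0781  0.0252 -0.0173]
green left px 355.6666666666667 right 375.0 top 198.83333333333334 bot 219.66666666666666
body left edge tester -0.012091425371206659 -0.09012251913116945
t 21.75 pos [0.6029 0.1239 0.072 ] psi -95.31832921687976 j6 1.7391560604171132
```

Scaled: 0.0041 m / 0.6 = 0.0068, 0.0038 m / 0.6 = 0.0063, 3 degrees / 360 = 0.0083.

>>> servo_tool(steps=[0.0003,0.0008,0,0.0011,0.0005,0.0018,0,0.0022,0.0008,0.0027,0,0.0033,0.0012,0.0037,0,0.0044,0.0013,0.0045,0,0.0056,0.0017,0.0055,0,0.0067,0.002,0.0063,0,0.0078,0.002,0.0068,0,0.0083])

```text
clock: 22.75
position: [0.6037, 0.1204, 0.072]
eef_rot: [-0.002, 0.997, -0.073, 0.001]
contact_force: [4.2, 10.7, -2.3]
finger_gap: 0.0005
grasp_force: 5.0
```

```bash
python3 st2.py
```

```text
F [  3.0413 -10.3656   2.5491] sd [0.3288 0.557  0.4238]
mom z, torque about axis [0.1351 0.7312]
axis in tool [-0.0781  0.0259 -0.0172]
green left px 355.5 right 375.1666666666667 top 198.83333333333334 bot 219.66666666666666
body left edge tester -0.012055311710906062 -0.08961175632298876
t 23.0 pos [0.6037 0.1204 0.072 ] psi -98.31062148664208 j6 1.784557731086389
```

The bottle has stopped moving in the image, and the contact torque rose from 0.50 to about 0.79 N m. That gives a clamp of about 16 N, so the bottle is seated. I back off and lift away.

Scaled: -0.04 m / 0.6 = -0.0667, -0.017 m / 0.6 = -0.0283.

>>> servo_tool(steps=[0,-0.0017,0,0,0,-0.005,0,0,0,-0.01,0,0,0,-0.0167,0,0,0,-0.025,0,0,0,-0.0283,0,0,0,-0.0283,-0.0167,0,0,-0.0283,-0.0667,0])

```text
clock: 24.0
position: [0.6041, 0.1346, 0.1115]
eef_rot: [0.0, 0.997, -0.073, -0.002]
contact_force: [0.4, 0.1, 0.3]
finger_gap: 0.0005
grasp_force: 0.0
```

Scaled: -0.14 m / 0.6 = -0.2333, -0.12 m / 0.6 = -0.2.

>>> servo_tool(steps=[0,0,-0.05,0,0,0,-0.1,0,0,0,-0.15,0,0,0,-0.2,0,0,0,-0.2333,0,0,0,-0.2333,0,0,0,-0.2333,0,0,0,-0.2333,0])

```text
clock: 25.0
position: [0.6046, 0.1347, 0.2508]
eef_rot: [0.0, 0.997, -0.073, -0.001]
contact_force: [0.7, -0.5, -0.2]
finger_gap: 0.0005
grasp_force: 0.0
```

```bash
python3 st2.py; python3 - <<'E'
from h import *
im=imaging.camera('scene'); im2=imaging.camera('top')
a=cv2.resize(im[170:290,230:350],(400,400),interpolation=2)[:,:,::-1]; b=cv2.resize(im2[170:290,280:400],(400,400),interpolation=2)[:,:,::-1]
cv2.imwrite('pics/end.png',np.hstack([a,b]))
E
```

```text
F [ 0.1878 -0.0356 -0.1386] sd [0.6513 0.2658 0.5832]
mom z, torque about axis [ 0.0122 -0.0048]
axis in tool [-0.077   0.0403  0.1625]
green left px 355.5 right 375.1666666666667 top 198.83333333333334 bot 219.5
body left edge tester -0.011694375848742788 -0.08964383617788146
t 25.25 pos [0.605  0.1347 0.2516] psi -98.33219245528073 j6 1.8117026265638396
```

View pics/end.png

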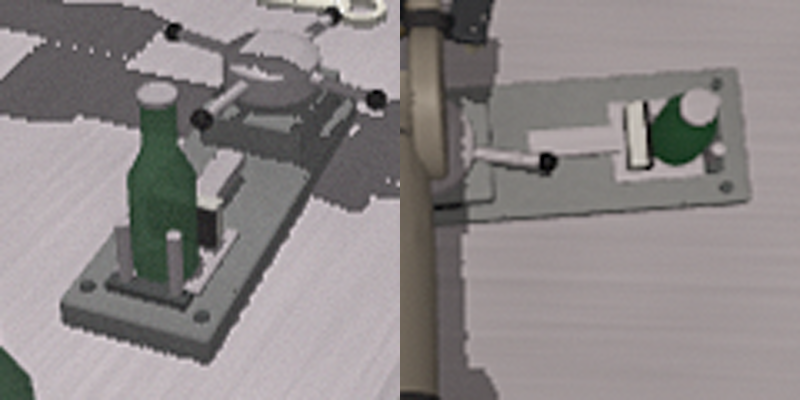

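The final picture shows the bottle upright between the pegs (crop 165,250) and the jaw, with the gripper clear. I hand in.

```bash
python3 -c "
from bench import env
print(env.hand_in())"
```

```text
the job is handed in; nothing more can be done
None
```

The job is handed in, with no verdict returned: the bottle stands upright on the platform, clamped against the pegs at about 16 N (estimated from the finger force on the spoke, about ±4 N), and the arm is clear of everything.

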